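# Clip the hollow punches back on their rail in size order

### The arm

A 6-joint arm with a two-finger parallel gripper is mounted at the origin on the work surface. World frame = base frame: x ahead of the robot, y to its left, z up, the work surface at z = 0. Lengths are in m, angles in rad, forces in N, time in s.
With the tool pointing down it reaches from about 0.2 to 0.875 m from the base axis. Payload 3.4 kg.
Tool frame: the origin (TCP) lies at the very end of the fingers, on their centre line; the grasp point (between the pads) lies manip.grasp_offset behind it (manip.grasp_offset is the distance from the TCP to the grasp point, in m); z points along the fingers, y is the line along which they close (so a half turn about z gives the same grasp; the last joint's range is limited). The gripper opens to 94 mm and grips with 3 to 60 N. Pads are 16 mm wide; open, the fingers measure 119 mm over their backs; the gripper's body (75 mm by 177 mm) begins 78 mm behind the grasp point.
Start: joints at [1.19, 0.276, 1.505, -0, 1.361, -0.121], TCP at [0.148, 0.556, 0.205] pointing down, gripper open.
Joint ranges: [-2.89, 2.89], [-0.75, 2.08], [0.22, 2.7], [-1.18, 4.32], [0.11, 2.71], [-2.7, 2.7]. Speed limits (rad/s): [2.57, 2.57, 3.14, 3.14, 3.14, 3.14].

### API

Orientations are given as a rotation vector (axis times angle).
In Python, from cell import manip gives the robot as it stands.
- The arm moves only by the tool servo_tool, never from a script. Its arguments are lists of equal length, an entry for each row: "turn": the turn, a rotation vector about the tool's x, y, z in rad, a list of three; "travel": the shift along the tool's x, y, z in m, a list of three; "grip": the gripper's target within -1 to 1 (fully open at 1, half-way at 0, shut at -1). In form: {"turn": [[wx, wy, wz], ...], "travel": [[dx, dy, dz], ...], "grip": [grip, ...]}. A call has 1 to 20 rows; each row shifts and turns the commanded pose from where the row before left it, along the tool's axes as they then stand; what a row does not reach is not made up. A row lasts 1/12 s, in which the tool goes at most 41.7 mm and 7.16 degrees, less where a joint would pass 70% of its speed; a pose out of reach is approached as far as the arm can. A call with a gripper value outside its range is refused whole. The fingers move at their own pace and stop on an object; "squeeze" is the grip in N (left out, the last holds). Time passes only in rows, so rows that do not move let the fingers close. It gives the time, the measured TCP pose, the force, the opening and the grip force at its end, in the units of the state.
- manip.read_state(): the state, without advancing time (a new reading comes with each control period).
- manip.get_image(name): name is "side" or "top" or "wrist"; returns a dict with "frame" (384x512x3 uint8, blue, green, red), "range_z" (384x512 float32, m along the optical axis (not along the pixel's ray), 0 where there is no reading), "vertical_fov" (degrees; the focal length in pixels is half the picture's height over the tangent of half this angle, whatever the lens; pixels are square), "cx", "cy" (the principal point, pixels), "view" (4x4, takes a point from world to camera coordinates); the wrist camera has in their place "tool_from_camera" (4x4, takes a point from camera to tool coordinates, whose origin is the TCP and whose axes are the flange's). Camera axes: x right, y down, z forward; pixel columns grow to the right and rows downward; lengths in m; the calibration is good to about 2 mm. A picture is of the moment at which its call begins: read the wrist's pose just before it.
- manip.hand_in(): hands the job in; it is judged then, once.
The state is a dict: "time": time; "joint_positions": joint angles; "dq": joint speeds; "tau": joint torques, N m; "position": TCP position; "tool_rot": TCP orientation; "force": force on the tool from outside, world axes, zero at the start; "torque": the same for the moment, N m; "gripper_width": opening from 0.0 (shut) to 1.0 (fully open); "gripper_force": force on a finger pad.
Only numpy, scipy, OpenCV 4.12 (cv2) and the standard library are available. Lean on these libraries where they do the work, as an engineer would, in place of code of your own. Each camera call takes 0.05 s, during which the arm holds its last target. There are 200 camera calls.

### The job

Put the three hollow punches lying about the bench back on the clip rail: press each one down until both its spring clips have snapped over the shank and it is fully home, so that the whole row runs in size order from the smallest to the largest punch, which are already there, with all cutters pointing the same way as theirs. Leave the rail's two punches clipped where they are, and do not knock or shift the other things on the bench.

Things in the scene. Friction and masses are not known exactly. Their poses are not given: they have to be found in the camera images.
- punch24_mid (a point): hollow punch, dark steel, 148 mm long, 340 g: bare round shank 20 mm thick, 106 mm long; tubular cutter 24 mm wide, 26 mm long at one end, hexagonal cap 24 mm across flats, 16 mm long at the other. Clipped on the rail at one end of the row: the smallest of the set. Point: middle of the shank, on its axis; x along it towards the cutter. Balances 2 mm behind the point
- punch24_edge (a point): centre of the cutting end of the 24 mm punch, on its axis, 79 mm ahead of the middle of its shank
- punch29_mid (a point): hollow punch, dark steel, 156 mm long, 380 g: bare round shank 20 mm thick, 106 mm long; tubular cutter 29 mm wide, 34 mm long at one end, hexagonal cap 29 mm across flats, 16 mm long at the other. Lies loose and level on the bench on a flat of its cap, axis 14.5 mm up. Point: middle of the shank, on its axis; x along it towards the cutter. Balances 1 mm ahead of the point
- punch29_edge (a point): centre of the cutting end of the 29 mm punch, on its axis, 87 mm ahead of the middle of its shank
- punch36_mid (a point): hollow punch, dark steel, 164 mm long, 460 g: bare round shank 20 mm thick, 106 mm long; tubular cutter 36 mm wide, 42 mm long at one end, hexagonal cap 36 mm across flats, 16 mm long at the other. Lies loose and level on the bench on a flat of its cap, axis 18 mm up. Point: middle of the shank, on its axis; x along it towards the cutter. Balances 7 mm ahead of the point
- punch36_edge (a point): centre of the cutting end of the 36 mm punch, on its axis, 95 mm ahead of the middle of its shank
- punch43_mid (a point): hollow punch, dark steel, 172 mm long, 540 g: bare round shank 20 mm thick, 106 mm long; tubular cutter 43 mm wide, 50 mm long at one end, hexagonal cap 43 mm across flats, 16 mm long at the other. Lies loose and level on the bench on a flat of its cap, axis 21.5 mm up. Point: middle of the shank, on its axis; x along it towards the cutter. Balances 14 mm ahead of the point
- punch43_edge (a point): centre of the cutting end of the 43 mm punch, on its axis, 103 mm ahead of the middle of its shank
- punch50_mid (a point): hollow punch, dark steel, 180 mm long, 620 g: bare round shank 20 mm thick, 106 mm long; tubular cutter 50 mm wide, 58 mm long at one end, hexagonal cap 50 mm across flats, 16 mm long at the other. Clipped on the rail at one end of the row: the largest of the set. Point: middle of the shank, on its axis; x along it towards the cutter. Balances 21 mm ahead of the point
- punch50_edge (a point): centre of the cutting end of the 50 mm punch, on its axis, 111 mm ahead of the middle of its shank
- rail: clip rail, fixed: two parallel grey bars 326 mm long along its y, 18 mm wide, 26 mm high, centred at x = -34 and +34 mm, open to the bench between. Five pairs of upright steel spring clips, one clip on each bar, at y = -132, -66, 0, 66, 132 mm; each pair holds a punch level across both bars, cutter to +x. Smallest and largest sit in the end pairs, which at which end varies. Origin: centre, on the bench
- clips_a (a point): where a shank's middle sits when fully home in the empty pair of clips at y = -66 mm of the rail, 38 mm above the bench; axes as the rail's. A clip is 14 mm wide along the shank (54 mm free between the two of a pair), its top 18 mm above the seated axis, mouth 27 mm, throat 13 mm wide, 7 mm above that axis
- clips_b (a point): the same point of the middle pair, empty, at y = 0 of the rail. A clip's two arms spring apart when a shank is pressed straight down and snap over it; a pair needs about 11 N to press in, 12 N to pull out; home, the shank rests on the clips' feet
- clips_c (a point): the same point of the third empty pair, at y = +66 mm of the rail
- wax_tin: flat metal tin of wax, 60 mm in diameter, 45 mm high; the origin is the centre of its underside, z up. Leave it where it stands
- eyelet_tub: open grey tub of brass eyelets, 100 x 75 x 45 mm high, fixed; the origin is the centre of its underside, z up
- tape_measure: black tape measure standing on edge, 72 x 34 x 68 mm high (x, y, z), with a hook 12 mm out at +x; the origin is the centre of its underside, z up. Leave it where it stands
- mallet: mallet lying flat: wooden handle along its x axis from -110 to +125 mm, rubber head 62 mm in diameter and 85 mm long across it at x = +110 mm; 62 mm high; the origin lies on the bench below its axis. Leave it where it lies
- seam_roller: small seam roller lying flat: wooden handle along its x axis from -85 mm, white wheel 33 mm in diameter at x = +60 mm; 42 mm wide, 33 mm high; the origin lies on the bench below its axis. Leave it where it lies
- setting_die: turned steel setting die, 68 mm in diameter at the foot, 46 mm high; the origin is the centre of its underside, z up. Leave it where it stands

How it is judged:
At the end, for the whole second after the job is handed in: All five punches home in the clips (height within 3 mm, 4 mm along the row, 12 mm across, 0.07 rad), cutters along the clips' +x, in size order: smallest and largest still at their ends, 29 mm next to the smallest, 36 mm in the middle, 43 mm next to the largest ((((x of punch24_mid in the frame of clips_b between -0.012 and 0.012 m and y of punch24_mid in the frame of clips_b between -0.136 and -0.128 m and z of punch24_mid in the frame of clips_b between -0.003 and 0.003 m and angle between the x axis of punch24_mid and the x axis of clips_b, either way round below 0.07 rad and x of punch24_edge in the frame of clips_b above 0.05 m) and (x of punch50_mid in the frame of clips_b between -0.012 and 0.012 m and y of punch50_mid in the frame of clips_b between 0.128 and 0.136 m and z of punch50_mid in the frame of clips_b between -0.003 and 0.003 m and angle between the x axis of punch50_mid and the x axis of clips_b, either way round below 0.07 rad and x of punch50_edge in the frame of clips_b above 0.05 m) and (x of punch29_mid in the frame of clips_a between -0.012 and 0.012 m and y of punch29_mid in the frame of clips_a between -0.004 and 0.004 m and z of punch29_mid in the frame of clips_a between -0.003 and 0.003 m and angle between the x axis of punch29_mid and the x axis of clips_a, either way round below 0.07 rad and x of punch29_edge in the frame of clips_a above 0.05 m) and (x of punch36_mid in the frame of clips_b between -0.012 and 0.012 m and y of punch36_mid in the frame of clips_b between -0.004 and 0.004 m and z of punch36_mid in the frame of clips_b between -0.003 and 0.003 m and angle between the x axis of punch36_mid and the x axis of clips_b, either way round below 0.07 rad and x of punch36_edge in the frame of clips_b above 0.05 m) and (x of punch43_mid in the frame of clips_c between -0.012 and 0.012 m and y of punch43_mid in the frame of clips_c between -0.004 and 0.004 m and z of punch43_mid in the frame of clips_c between -0.003 and 0.003 m and angle between the x axis of punch43_mid and the x axis of clips_c, either way round below 0.07 rad and x of punch43_edge in the frame of clips_c above 0.05 m)) or ((x of punch24_mid in the frame of clips_b between -0.012 and 0.012 m and y of punch24_mid in the frame of clips_b between 0.128 and 0.136 m and z of punch24_mid in the frame of clips_b between -0.003 and 0.003 m and angle between the x axis of punch24_mid and the x axis of clips_b, either way round below 0.07 rad and x of punch24_edge in the frame of clips_b above 0.05 m) and (x of punch50_mid in the frame of clips_b between -0.012 and 0.012 m and y of punch50_mid in the frame of clips_b between -0.136 and -0.128 m and z of punch50_mid in the frame of clips_b between -0.003 and 0.003 m and angle between the x axis of punch50_mid and the x axis of clips_b, either way round below 0.07 rad and x of punch50_edge in the frame of clips_b above 0.05 m) and (x of punch29_mid in the frame of clips_c between -0.012 and 0.012 m and y of punch29_mid in the frame of clips_c between -0.004 and 0.004 m and z of punch29_mid in the frame of clips_c between -0.003 and 0.003 m and angle between the x axis of punch29_mid and the x axis of clips_c, either way round below 0.07 rad and x of punch29_edge in the frame of clips_c above 0.05 m) and (x of punch36_mid in the frame of clips_b between -0.012 and 0.012 m and y of punch36_mid in the frame of clips_b between -0.004 and 0.004 m and z of punch36_mid in the frame of clips_b between -0.003 and 0.003 m and angle between the x axis of punch36_mid and the x axis of clips_b, either way round below 0.07 rad and x of punch36_edge in the frame of clips_b above 0.05 m) and (x of punch43_mid in the frame of clips_a between -0.012 and 0.012 m and y of punch43_mid in the frame of clips_a between -0.004 and 0.004 m and z of punch43_mid in the frame of clips_a between -0.003 and 0.003 m and angle between the x axis of punch43_mid and the x axis of clips_a, either way round below 0.07 rad and x of punch43_edge in the frame of clips_a above 0.05 m)))); the robot touches nothing.
It fails at once if one of the other things on the bench (tin, tape, mallet, roller, die) is shifted by more than 25 mm (distance of any of wax_tin, tape_measure, mallet, seam_roller, setting_die from where it was at the start of the episode above 0.025 m).
It also fails if it takes over 72 s, if anything falls off the work surface, if the arm or the gripper's body presses on something with over 40 N, if the wrist force passes 120 N, or if a joint passes its speed limit or range.

## Working session

There is one attempt and no reset: what is moved stays moved. The work goes in short steps, Python scripts to look and compute and a tool call to move; the robot and the scene stay as the last step left them, time stands still between calls to the robot, and variables do not carry over. Pictures are saved under pics/ and viewed, at most 10 in all, crops included, and the job is handed in when it is done.

Besides the shell and the picture viewer there is one more tool, called after "Emit:" by a JSON object that holds its "api" and its "payload". servo_tool: Moves the arm, as the interface text tells. Its arguments: {"type":"object","properties":{"turn":{"type":"array"},"travel":{"type":"array"},"grip":{"type":"array"},"squeeze":{"type":"number"}},"required":["turn","travel","grip"]}

```bash
mkdir -p pics; ls
cat > h.py <<'E'
import numpy as np, cv2
from cell import manip
from scipy.spatial.transform import Rotation as R
def cam(name):
    s=manip.read_state(); im=manip.get_image(name)
    h=im['frame'].shape[0]; f=h/2/np.tan(np.radians(im['vertical_fov'])/2)
    if 'view' in im: T=np.linalg.inv(im['view'])
    else:
        W=np.eye(4); W[:3,:3]=R.from_rotvec(s['tool_rot']).as_matrix(); W[:3,3]=s['position']; T=W@im['tool_from_camera']
    return im,f,T
def cloud(im,f,T):
    z=im['range_z']; v,u=np.indices(z.shape)
    P=np.stack([(u-im['cx'])/f*z,(v-im['cy'])/f*z,z],-1)
    return P@T[:3,:3].T+T[:3,3]
def ray(im,f,T,u,v,h):
    d=T[:3,:3]@np.array([(u-im['cx'])/f,(v-im['cy'])/f,1]); return T[:3,3]+d*(h-T[2,3])/d[2]
E
python3 - <<'E'
from h import *
s=manip.read_state(); print(s, manip.grasp_offset)
for n in ('top','side'):
    im,f,T=cam(n); cv2.imwrite(f'pics/{n}0.png',im['frame']); print(n,f,im['cx'],im['cy'],T.round(3).tolist()); np.savez(f'{n}0.npz',P=cloud(im,f,T),F=im['frame'])
E
```

```text
pics
{'time': 0.0, 'joint_positions': array([ 1.18999087e+00,  2.76581231e-01,  1.50611543e+00,  2.55792790e-05,
        1.36070711e+00, -1.21039692e-01]), 'dq': array([-9.90767989e-04,  3.87061855e-04, -4.39921718e-06,  8.37073428e-04,
        6.96291930e-05,  2.45362692e-04]), 'tau': array([ 1.36214494e-03, -4.04601109e+01, -2.37219143e+01,  7.05042109e-02,
        3.48729780e-02, -1.17329428e-04]), 'position': array([0.14749594, 0.55517215, 0.20461966]), 'tool_rot': array([-4.06839643e-01, -3.11465902e+00,  2.74563555e-03]), 'force': array([-0.81343971, -0.85728802,  0.53748355]), 'torque': array([-0.00135273,  0.0296924 ,  0.04606512]), 'gripper_force': 0.0, 'gripper_width': 1.003928109660853} 0.0188
top 369.1976735599564 254.64609855407147 192.62390472275536 [[0.007, -0.99, 0.142, 0.379], [-1.0, -0.008, -0.002, -0.025], [0.003, -0.142, -0.99, 1.297], [0.0, 0.0, 0.0, 1.0]]
side 443.5172555056335 248.98528911714538 190.8667925818464 [[0.808, -0.424, 0.409, -0.045], [-0.589, -0.589, 0.554, -0.803], [0.006, -0.688, -0.725, 1.091], [0.0, 0.0, 0.0, 1.0]]
```

View pics/top0.png

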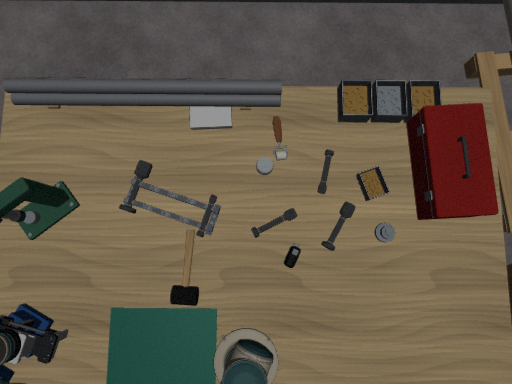

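View pics/side0.png

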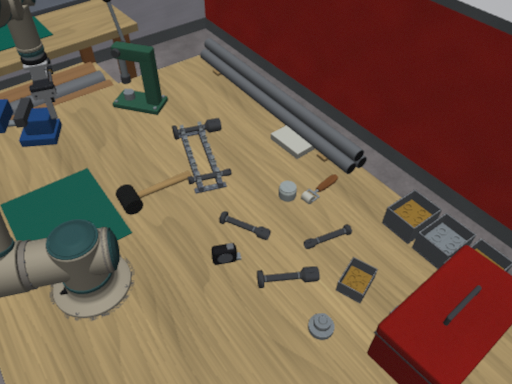

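The top view shows the rail at about (175,203), with the 50 mm punch at its left end (138,185) and the 24 mm at its right end (208,215), cutters up (+x). The loose punches are at (325,172), (274,222) and (338,227). The tape is at (292,256), die (385,232), tub (373,183), tin (265,165), roller (280,140) and mallet (187,270).

Run:
```python
from h import *
im,f,T=cam('top'); P=cloud(im,f,T); F=im['frame']; hsv=cv2.cvtColor(F,cv2.COLOR_BGR2HSV)
m=((P[...,2]>0.006)&(P[...,2]<0.12)&((hsv[...,1]<90)|(hsv[...,2]<70))).astype(np.uint8)
m[:, :110]=0; m[:125]=0; m[310:]=0;m[:,400:]=0
n,l,st,c=cv2.connectedComponentsWithStats(m,connectivity=8)
for i in range(1,n):
    if st[i,4]<40: continue
    q=P[l==i]; r=cv2.minAreaRect((q[:,:2]*1000).astype(np.float32))
    v=np.cov(q[:,:2].T); w,e=np.linalg.eigh(v); a=e[:,1]; t=(q[:,:2]-np.array(r[0])/1000)@a
    wid=lambda s: np.ptp(((q[:,:2])@e[:,0])[s]) if s.any() else 0
    print(c[i].round(),st[i,4],'rect',np.round(r[0],0),np.round(r[1],0),'ax',a.round(3),'w+',round(wid(t>.055),3),'w-',round(wid(t<-.055),3),'zmax',q[:,2].max().round(3))
```

```text
[209. 126.] 154 rect [803. 133.] [ 11. 146.] ax [-0.036  0.999] w+ 0.011 w- 0.004 zmax 0.035
[280. 152.] 159 rect [ 716. -115.] [68. 48.] ax [-0.994 -0.107] w+ 0 w- 0 zmax 0.038
[325. 171.] 281 rect [ 642. -274.] [ 29. 155.] ax [-0.977  0.215] w+ 0.026 w- 0.029 zmax 0.035
[264. 165.] 241 rect [658. -59.] [55. 57.] ax [-1.   -0.01] w+ 0 w- 0 zmax 0.049
[168. 201.] 1728 rect [539. 257.] [326. 180.] ax [0.398 0.917] w+ 0.183 w- 0.147 zmax 0.07
[372. 182.] 310 rect [ 602. -444.] [100.  94.] ax [-0.343  0.939] w+ 0 w- 0 zmax 0.049
[339. 224.] 434 rect [ 451. -315.] [ 44. 172.] ax [-0.875  0.485] w+ 0.043 w- 0.043 zmax 0.048
[275. 222.] 346 rect [460. -94.] [ 35. 163.] ax [-0.456  0.89 ] w+ 0.035 w- 0.034 zmax 0.042
[385. 232.] 311 rect [ 430. -477.] [66. 66.] ax [-0.971  0.239] w+ 0 w- 0 zmax 0.049
[292. 256.] 253 rect [ 351. -155.] [35. 84.] ax [-0.911  0.412] w+ 0 w- 0 zmax 0.073
[184. 295.] 515 rect [217. 205.] [85. 61.] ax [0.085 0.996] w+ 0 w- 0 zmax 0.067
```

The three loose punches match their sizes: the 29 is at (642,-274), the 36 at (460,-94) and the 43 at (451,-315) mm. Next I'll add a small move helper and check the wrist camera.

```bash
cat >> h.py <<'E'
def plan(*wps):
    """each wp (x,y,z,yaw_deg,rows): prints tool-frame travel/row, turn/row. turn and xy travel must be separate"""
    s=manip.read_state(); M=R.from_rotvec(s['tool_rot']).as_matrix(); p=np.array(s['position']); psi=np.degrees(np.arctan2(M[1,0],M[0,0]))
    print('t',round(s['time'],2),'pos',p.round(4),'psi',psi.round(2),'tilt',M[:,2].round(4),'q',np.round(s['joint_positions'],2),'F',np.round(s['force'],1),'w',round(s['gripper_width']*94,1),'gf',round(s['gripper_force'],1))
    for x,y,z,a,n in wps:
        d=np.array([x,y,z])-p; c,k=np.cos(np.radians(psi)),np.sin(np.radians(psi)); dpsi=(a-psi+180)%360-180
        print(n,'rows: travel',np.round(np.array([d[0]*c+d[1]*k,d[0]*k-d[1]*c,-d[2]])/n*1000,2),'mm  turn z',round(-np.radians(dpsi)/n,4))
        p=np.array([x,y,z]); psi=a
E
python3 - <<'E'
from h import *
im,f,T=cam('wrist'); print(f,im['tool_from_camera'].round(3))
plan((.5,.22,.36,165,16),(.5,.22,.36,156.5,2))
E
```

```text
310.5473596045104 [[-0.    -0.968 -0.251  0.073]
 [ 1.    -0.001  0.001  0.   ]
 [-0.001 -0.251  0.968 -0.18 ]
 [ 0.     0.     0.     1.   ]]
t 0.2 pos [0.1476 0.5554 0.205 ] psi 165.12 tilt [-4.e-04 -1.e-03 -1.e+00] q [ 1.19  0.28  1.51 -0.    1.36 -0.12] F [-0.2 -0.4 -0.3] w 94.0 gf 0.0
16 rows: travel [-26.67 -14.6   -9.69] mm  turn z 0.0001
2 rows: travel [ 0.  0. -0.] mm  turn z 0.0742
```

Run:
```python
from h import *
plan((.49,.265,.25,165,14),(.49,.265,.25,156.5,2))
```

```text
t 0.2 pos [0.1476 0.5554 0.205 ] psi 165.12 tilt [-4.e-04 -1.e-03 -1.e+00] q [ 1.19  0.28  1.51 -0.    1.36 -0.12] F [-0.2 -0.4 -0.3] w 94.0 gf 0.0
14 rows: travel [-28.96 -13.77  -3.22] mm  turn z 0.0001
2 rows: travel [ 0.  0. -0.] mm  turn z 0.0742
```

Emit:
{"api": "servo_tool", "payload": {"turn": [[0,0,0],[0,0,0],[0,0,0],[0,0,0],[0,0,0],[0,0,0],[0,0,0],[0,0,0],[0,0,0],[0,0,0],[0,0,0],[0,0,0],[0,0,0],[0,0,0],[0,0,0.075],[0,0,0.075],[0,0,0]], "travel": [[-0.029,-0.0138,-0.006],[-0.029,-0.0138,-0.006],[-0.029,-0.0138,-0.006],[-0.029,-0.0138,-0.006],[-0.029,-0.0138,-0.006],[-0.029,-0.0138,-0.006],[-0.029,-0.0138,-0.006],[-0.029,-0.0138,-0.001],[-0.029,-0.0138,-0.001],[-0.029,-0.0138,0],[-0.029,-0.0138,0],[-0.029,-0.0138,0],[-0.029,-0.0138,0],[-0.029,-0.0138,0],[0,0,0],[0,0,0],[0,0,0]], "grip": [1,1,1,1,1,1,1,1,1,1,1,1,1,1,1,1,1]}}

```text
time: 1.62
position: [0.4909, 0.264, 0.249]
tool_rot: [-0.643, -3.074, 0.0]
force: [-0.1, 0.2, 0.2]
gripper_width: 1.004
gripper_force: 0.0
```

Run:
```python
from h import *
plan()
im,f,T=cam('wrist'); P=cloud(im,f,T); cv2.imwrite('pics/w1.png',im['frame']); np.savez('w1.npz',P=P,F=im['frame'],T=T)
b=P[...,2][np.isfinite(P[...,2])]; print(np.percentile(b,[5,25,50,75,95]).round(4))
```

```text
t 1.62 pos [0.4909 0.264  0.249 ] psi 156.36 tilt [-8.e-04 -1.e-04 -1.e+00] q [ 0.37  0.23  1.46  0.    1.45 -0.79] F [-0.1  0.2  0.2] w 94.4 gf 0.0
[-1.100e-03 -1.000e-04  7.000e-04  5.070e-02  3.705e-01]
```

View pics/w1.png

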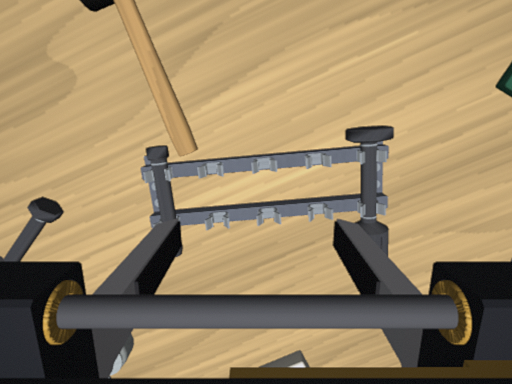

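The wrist view shows the bars running across the picture. The empty clip pairs are at about (212,167)/(219,217), (264,162)/(268,212) and (317,158)/(318,209). The 24 is at left and the 50 at right, cutters downward.

```bash
python3 - <<'E'
from h import *
d=np.load('w1.npz'); P=d['P']; z=P[...,2]
v,u=np.indices(z.shape); reg=(v>135)&(v<245)&(u>140)&(u<395)
hs=cv2.cvtColor(d['F'],cv2.COLOR_BGR2HSV)
# bars tops
m=reg&(z>.021)&(z<.030)&(u>185)&(u<350)
lines=[]
for lo,hi in ((140,190),(190,235)):
    q=P[m&(v>lo)&(v<hi)]; q=q[:,:2]; 
    r=cv2.minAreaRect((q*1000).astype(np.float32)); l=cv2.fitLine((q*1000).astype(np.float32),cv2.DIST_HUBER,0,.01,.01).ravel(); print(len(q),r,l, np.degrees(np.arctan2(l[1],l[0])))
# clips
m=(reg&(z>.036)&(z<.062)&(u>190)&(u<345)).astype(np.uint8)
n,l,st,c=cv2.connectedComponentsWithStats(m,connectivity=8)
for i in range(1,n):
    if st[i,4]<8: continue
    q=P[l==i]; print(c[i].round(),st[i,4],((q.min(0)+q.max(0))/2*1000).round(1),(q.mean(0)*1000).round(1),(np.ptp(q,axis=0)*1000).round(), (q[:,2].max()*1000).round(1))
# mounted punches: shank points highest
for lo,hi in ((150,180),(355,385)):
    m=reg&(z>.040)&(z<.056)&(u>lo)&(u<hi)&(hs[...,2]<90)
    q=P[m]; l=cv2.fitLine((q[:,:2]*1000).astype(np.float32),cv2.DIST_HUBER,0,.01,.01).ravel(); print(len(q),l,np.degrees(np.arctan2(l[1],l[0])))
E
python3 - <<'E'
import cv2
i=cv2.imread('pics/w1.png')[135:245,140:395]; cv2.imwrite('pics/w1c.png',cv2.resize(i,None,fx=3.1,fy=3.1,interpolation=cv2.INTER_CUBIC))
E
```

```text
1815 ((478.17529296875, 283.2066650390625), (215.15817260742188, 40.16699981689453), 71.5157241821289) [3.1850085e-01 9.4792259e-01 4.8777417e+02 2.8295428e+02] 71.42771
1828 ((550.7893676757812, 252.94737243652344), (224.47613525390625, 18.78722381591797), 71.28790283203125) [3.1673723e-01 9.4851333e-01 5.4907776e+02 2.5452362e+02] 71.53427
[192. 146.] 43 [428.4 202.6  39.2] [430.4 203.   38.8] [15.  6.  6.] 42.3
[326. 160.] 109 [511.4 347.9  47. ] [510.9 348.   51.1] [15. 12. 21.] 57.5
[308. 161.] 80 [503.9 326.9  46.8] [503.6 327.   50.3] [15. 11. 21.] 57.3
[272. 165.] 93 [490.3 285.6  47.2] [489.9 285.8  51. ] [16. 11. 20.] 57.4
[254. 166.] 88 [483.3 264.6  47.3] [482.8 264.8  51.2] [15. 12. 20.] 57.3
[219. 169.] 76 [469. 223.  47.] [468.6 223.5  50.7] [14. 11. 21.] 57.5
[201. 171.] 101 [462.2 201.9  47.1] [461.9 202.3  50.9] [14. 11. 22.] 58.1
[328. 212.] 102 [575.6 326.3  47.3] [575.1 326.5  50.9] [15. 12. 19.] 56.7
[310. 213.] 80 [569.1 305.8  47.7] [567.4 305.7  50.2] [15. 11. 20.] 57.7
[276. 216.] 87 [554.6 264.   47.4] [553.9 264.3  50.7] [16. 11. 19.] 57.0
[259. 218.] 85 [547.9 243.3  46.8] [546.6 243.3  50.6] [16. 12. 21.] 57.1
[226. 220.] 77 [533.5 201.4  46.6] [532.5 202.2  49.6] [14. 11. 21.] 57.2
[208. 222.] 93 [526.4 180.3  47. ] [526.  180.8  50.5] [15. 11. 19.] 56.8
982 [ 9.3981540e-01 -3.4168264e-01  4.5703946e+02  1.4893945e+02] -19.979422
1196 [ 9.5288223e-01 -3.0334046e-01  5.6469324e+02  3.8628900e+02] -17.658348
```

View pics/w1c.png

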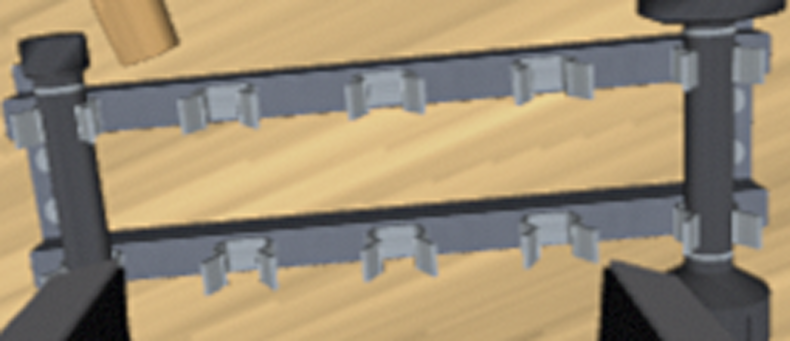

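The clips came out very consistent (66.0 mm pitch, rail yaw about -18.6°): a (498,202), b (519,264), c (540,327). Now I'll check the mallet handle tip against slot a and plan the look at the loose punches.

Run:
```python
from h import *
d=np.load('w1.npz'); P=d['P']*1000; z=P[...,2]; v,u=np.indices(z.shape)
hs=cv2.cvtColor(d['F'],cv2.COLOR_BGR2HSV)
m=(z>12)&(z<50)&(u>110)&(u<200)&(v<156)&(v>20)&(hs[...,1]>60)
q=P[m]; a=np.radians(-18.6); X=np.array([np.cos(a),np.sin(a)]); Y=np.array([-X[1],X[0]])
r=q[:,:2]-[497.8,201.7]; x=r@X; y=r@Y
for lo in range(-110,-40,5):
    k=(x>lo)&(x<lo+5)
    if k.sum()>3: print(lo,k.sum(),y[k].min().round(),y[k].max().round(),q[k,2].max().round())
plan((.60,-.22,.35,156.4,14))
```

```text
-110 97 -55.0 -28.0 46.0
-105 98 -54.0 -27.0 46.0
-100 98 -53.0 -25.0 45.0
-95 100 -52.0 -24.0 47.0
-90 98 -50.0 -22.0 46.0
-85 96 -49.0 -21.0 46.0
-80 96 -48.0 -20.0 46.0
-75 91 -47.0 -19.0 46.0
-70 122 -78.0 -18.0 47.0
-65 92 -77.0 -17.0 47.0
-60 61 -78.0 -17.0 45.0
-55 5 -40.0 -34.0 42.0
t 1.67 pos [0.4905 0.2644 0.2491] psi 156.57 tilt [-7.e-04 -1.e-04 -1.e+00] q [ 0.37  0.23  1.46  0.    1.45 -0.79] F [-0.5  0.4  0.3] w 94.0 gf 0.0
14 rows: travel [-20.93 -28.63  -7.2 ] mm  turn z 0.0002
```

Emit:
{"api": "servo_tool", "payload": {"turn": [[0,0,0],[0,0,0],[0,0,0],[0,0,0],[0,0,0],[0,0,0],[0,0,0],[0,0,0],[0,0,0],[0,0,0],[0,0,0],[0,0,0],[0,0,0],[0,0,0],[0,0,0]], "travel": [[-0.021,-0.0286,-0.007],[-0.021,-0.0286,-0.007],[-0.021,-0.0286,-0.007],[-0.021,-0.0286,-0.007],[-0.021,-0.0286,-0.007],[-0.021,-0.0286,-0.007],[-0.021,-0.0286,-0.007],[-0.021,-0.0286,-0.007],[-0.021,-0.0286,-0.007],[-0.021,-0.0286,-0.007],[-0.021,-0.0286,-0.007],[-0.021,-0.0286,-0.007],[-0.021,-0.0286,-0.007],[-0.021,-0.0286,-0.007],[0,0,0]], "grip": [0,0,0,0,0,0,0,0,0,0,0,0,0,0,0]}}

```text
time: 2.92
position: [0.602, -0.226, 0.3471]
tool_rot: [0.643, 3.073, -0.006]
force: [0.1, 0.4, 0.3]
gripper_width: 0.498
gripper_force: 0.0
```

Run:
```python
from h import *
plan()
im,f,T=cam('wrist'); P=cloud(im,f,T); F=im['frame']; cv2.imwrite('pics/w2.png',F); hs=cv2.cvtColor(F,cv2.COLOR_BGR2HSV)
m=((P[...,2]>0.005)&(P[...,2]<0.055)&(hs[...,2]<110)).astype(np.uint8)
n,l,st,c=cv2.connectedComponentsWithStats(m,connectivity=8)
for i in range(1,n):
    if st[i,4]<300: continue
    q=P[l==i]*1000; r=cv2.minAreaRect(q[:,:2].astype(np.float32))
    w,e=np.linalg.eigh(np.cov(q[:,:2].T)); a=e[:,1]; t=(q[:,:2]-r[0])@a; s=(q[:,:2]-r[0])@e[:,0]
    print(c[i].round(),st[i,4],'rect',np.round(r[0],1),np.round(r[1],1),round(r[2],1),'axang',np.degrees(np.arctan2(a[1],a[0])).round(1),'zmax',q[:,2].max().round(1))
    for lo in range(-90,90,6):
        k=(t>lo)&(t<=lo+6)
        if k.sum()>3: print((lo,int(np.ptp(s[k])),int((s[k].max()+s[k].min())/2*10)/10),end=' ')
    print()
```

```text
t 2.92 pos [ 0.602  -0.226   0.3471] psi 156.35 tilt [ 0.0012 -0.0044 -1.    ] q [-0.47  0.34  1.06 -0.    1.73 -1.62] F [0.1 0.4 0.3] w 46.8 gf 0.0
[310.  25.] 865 rect [453.2 -75.6] [ 24.5 102.5] 22.3 axang 114.0 zmax 31.2
(-54, 17, -1.9) (-48, 18, -1.7) (-42, 18, -1.3) (-36, 17, -1.1) (-30, 18, -0.9) (-24, 17, -0.1) (-18, 17, -0.1) (-12, 17, 0.4) (-6, 17, 0.5) (0, 18, 0.8) (6, 18, 1.2) (12, 17, 1.6) (18, 17, 1.9) (24, 17, 1.8) (30, 17, 2.4) (36, 8, -1.8) (42, 7, -8.4) (48, 2, -12.4) 
[463.  12.] 873 rect [540.9 143.8] [120.6  49.6] 63.2 axang 76.8 zmax 52.2
(-60, 7, 25.5) (-54, 17, 29.1) (-48, 1, 20.0) (-42, 36, 1.8) (-36, 39, 2.4) (-30, 39, 1.7) (-24, 38, 0.6) (-18, 37, 0.3) (-6, 5, 19.0) (0, 0, 15.7) (6, 1, 15.2) (12, 0, 14.7) (18, 1, 13.9) (24, 1, 13.5) (30, 2, 14.0) (36, 2, 13.2) (42, 0, 11.7) (48, 1, 11.2) (54, 0, 10.7) (60, 0, 10.0) 
[166.  62.] 1269 rect [ 426.9 -300.3] [ 42.  112.6] 61.4 axang 149.7 zmax 48.8
(-60, 16, -1.1) (-54, 16, -0.7) (-48, 16, -0.5) (-42, 16, -0.4) (-36, 14, -0.9) (-30, 15, -0.8) (-24, 15, -0.6) (-18, 15, -0.7) (-12, 15, -0.6) (-6, 16, -0.3) (0, 16,
[... 2053 characters left out ...]
, 2, 28.3) (-24, 3, 28.8) (-18, 1, 29.8) (-12, 1, 30.4) (-6, 2, 31.1) (0, 2, 32.0) (6, 2, 32.3) (12, 3, 33.4) (18, 2, 34.0) (24, 1, 34.6) (30, 2, 35.3) (36, 2, 36.4) (42, 44, 15.3) (48, 20, -16.5) 
[ 50. 221.] 2259 rect [ 565.7 -590.4] [179.1   5. ] 3.6 axang -176.6 zmax 55.0
(-90, 2, -0.1) (-84, 2, -0.1) (-78, 3, 0.1) (-72, 3, 0.3) (-66, 4, -0.1) (-60, 2, -0.2) (-54, 4, 0.0) (-48, 3, 0.0) (-42, 3, -0.6) (-36, 3, -0.2) (-30, 3, -0.2) (-24, 3, 0.0) (-18, 3, -0.3) (-12, 3, -0.4) (-6, 3, -0.2) (0, 3, 0.1) (6, 3, 0.0) (12, 3, -0.3) (18, 3, -0.1) (24, 3, -0.1) (30, 3, -0.5) (36, 2, -0.2) (42, 3, -0.4) (48, 3, -0.3) (54, 3, -0.2) (60, 3, -0.3) (66, 3, -0.2) (72, 3, -0.4) (78, 3, -0.2) (84, 4, 0.3)
```

View pics/w2.png

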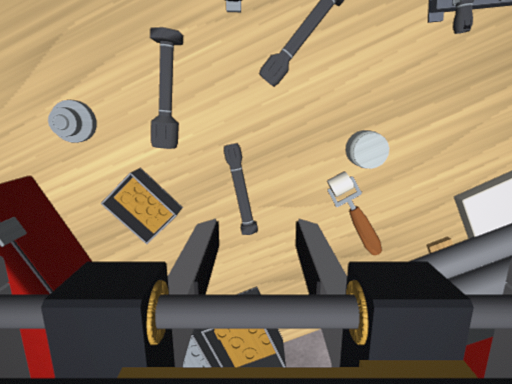

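The picture confirms the sizes and cutter ends. The 43's cutter is at (165,132), pointing away from the robot; the 29's is at (233,156), towards the robot; the 36's is at (275,70), towards -y. I'll do the 43 first: middle (437,-306), yaw -29°.

Run:
```python
from h import *
plan((.602,-.226,.347,151,1),(.437,-.3064,.06,151,10),(.437,-.3064,.004,151,4))
```

```text
t 2.97 pos [ 0.6012 -0.2225  0.3468] psi 156.43 tilt [-1.e-04 -6.e-04 -1.e+00] q [-0.46  0.34  1.07 -0.    1.73 -1.62] F [0.1 0.6 0.3] w 47.1 gf 0.0
1 rows: travel [-2.14 -2.92 -0.23] mm  turn z 0.0947
10 rows: travel [ 10.53 -15.03  28.7 ] mm  turn z -0.0
4 rows: travel [ 0.  0. 14.] mm  turn z -0.0
```

Emit:
{"api": "servo_tool", "payload": {"turn": [[0,0,0.095],[0,0,0],[0,0,0],[0,0,0],[0,0,0],[0,0,0],[0,0,0],[0,0,0],[0,0,0],[0,0,0],[0,0,0],[0,0,0],[0,0,0]], "travel": [[-0.002,-0.003,0],[0.0105,-0.015,0.0287],[0.0105,-0.015,0.0287],[0.0105,-0.015,0.0287],[0.0105,-0.015,0.0287],[0.0105,-0.015,0.0287],[0.0105,-0.015,0.0287],[0.0105,-0.015,0.0287],[0.0105,-0.015,0.0287],[0.0105,-0.015,0.0287],[0.0105,-0.015,0.0287],[0,0,0],[0,0,0]], "grip": [0,0,0,0,0,0,0,0,0,0,0,0,0], "squeeze": 50}}

```text
time: 4.05
position: [0.4357, -0.3016, 0.0596]
tool_rot: [-0.783, -3.039, -0.004]
force: [1.0, -1.2, 0.7]
gripper_width: 0.501
gripper_force: 0.0
```

Run:
```python
from h import *
plan((.437,-.3064,.004,151,5))
```

```text
t 4.05 pos [ 0.4357 -0.3016  0.0596] psi 151.1 tilt [-0.0021  0.0031 -1.    ] q [-0.74  0.34  1.81  0.    0.99 -1.8 ] F [ 1.  -1.2  0.7] w 47.1 gf 0.0
5 rows: travel [-0.69 -0.72 11.13] mm  turn z 0.0004
```

Emit:
{"api": "servo_tool", "payload": {"turn": [[0,0,0],[0,0,0],[0,0,0],[0,0,0],[0,0,0],[0,0,0],[0,0,0],[0,0,0],[0,0,0],[0,0,0],[0,0,0],[0,0,0]], "travel": [[-0.001,-0.001,0.011],[-0.001,-0.001,0.011],[-0.001,-0.001,0.011],[0,0,0.011],[0,0,0.011],[0,0,0],[0,0,0],[0,0,0],[0,0,0],[0,0,0],[0,0,0],[0,0,0]], "grip": [0,0,0,0,0,0,0,-1,-1,-1,-1,-1], "squeeze": 50}}

```text
time: 5.05
position: [0.4382, -0.3083, 0.006]
tool_rot: [0.784, 3.041, -0.001]
force: [-0.2, -1.0, 2.1]
gripper_width: 0.202
gripper_force: 50.0
```

Run:
```python
from h import *
plan((.437,-.3064,.14,161.4,4),(.540,.3267,.14,161.4,18),(.540,.3267,.06,161.4,6))
```

```text
t 5.05 pos [ 0.4382 -0.3083  0.006 ] psi 151.09 tilt [ 7.0e-04 -1.1e-03 -1.0e+00] q [-0.74  0.41  1.87 -0.    0.86 -1.81] F [-0.2 -1.   2.1] w 19.0 gf 50.0
4 rows: travel [  0.5    0.27 -33.5 ] mm  turn z -0.045
18 rows: travel [ 5.8  35.16 -0.  ] mm  turn z -0.0
6 rows: travel [ 0.    0.   13.33] mm  turn z -0.0
```

Emit:
{"api": "servo_tool", "payload": {"turn": [[0,0,0],[0,0,-0.045],[0,0,-0.045],[0,0,-0.045],[0,0,-0.045],[0,0,0],[0,0,0],[0,0,0],[0,0,0],[0,0,0],[0,0,0],[0,0,0],[0,0,0],[0,0,0],[0,0,0],[0,0,0],[0,0,0],[0,0,0],[0,0,0],[0,0,0]], "travel": [[0,0,-0.014],[0,0,-0.03],[0,0,-0.03],[0,0,-0.03],[0,0,-0.03],[0.0058,0.035,0],[0.0058,0.035,0],[0.0058,0.035,0],[0.0058,0.035,0],[0.0058,0.035,0],[0.0058,0.035,0],[0.0058,0.035,0],[0.0058,0.035,0],[0.0058,0.035,0],[0.0058,0.035,0],[0.0058,0.035,0],[0.0058,0.035,0],[0.0058,0.035,0],[0.0058,0.035,0],[0.0058,0.035,0]], "grip": [-1,-1,-1,-1,-1,-1,-1,-1,-1,-1,-1,-1,-1,-1,-1,-1,-1,-1,-1,-1]}}

```text
time: 6.72
position: [0.5215, 0.2189, 0.1379]
tool_rot: [-0.507, -3.097, 0.002]
force: [-0.0, -0.4, -5.7]
gripper_width: 0.197
gripper_force: 50.0
```

Run:
```python
from h import *
plan((.540,.3267,.10,161.4,4))
```

```text
t 6.72 pos [0.5215 0.2189 0.1379] psi 161.39 tilt [-3.7e-03 -9.0e-04 -1.0e+00] q [ 0.27  0.31  1.63  0.    1.21 -0.97] F [-0.  -0.4 -5.7] w 18.5 gf 50.0
4 rows: travel [ 4.21 27.01  9.48] mm  turn z -0.0
```

Emit:
{"api": "servo_tool", "payload": {"turn": [[0,0,0],[0,0,0],[0,0,0],[0,0,0],[0,0,0],[0,0,0],[0,0,0]], "travel": [[0.004,0.025,0.008],[0.004,0.025,0.008],[0.004,0.025,0.008],[0.004,0.024,0.008],[0,0,0],[0,0,0],[0,0,0]], "grip": [-1,-1,-1,-1,-1,-1,-1]}}

```text
time: 7.3
position: [0.5382, 0.3156, 0.106]
tool_rot: [-0.507, -3.097, 0.004]
force: [0.8, -0.0, -6.1]
gripper_width: 0.202
gripper_force: 50.0
```

Run:
```python
from h import *
plan((.541,.3265,.044,161.4,5))
im,f,T=cam('wrist'); P=cloud(im,f,T); F=im['frame']
cv2.imwrite('pics/w3.png',cv2.resize(F[90:384],None,fx=1.5,fy=1.5))
```

```text
t 7.3 pos [0.5382 0.3156 0.106 ] psi 161.41 tilt [-0.0033 -0.002  -1.    ] q [ 0.42  0.42  1.54 -0.    1.18 -0.83] F [ 0.8 -0.  -6.1] w 19.0 gf 50.0
5 rows: travel [ 0.17  2.24 12.41] mm  turn z 0.0
```

View pics/w3.png

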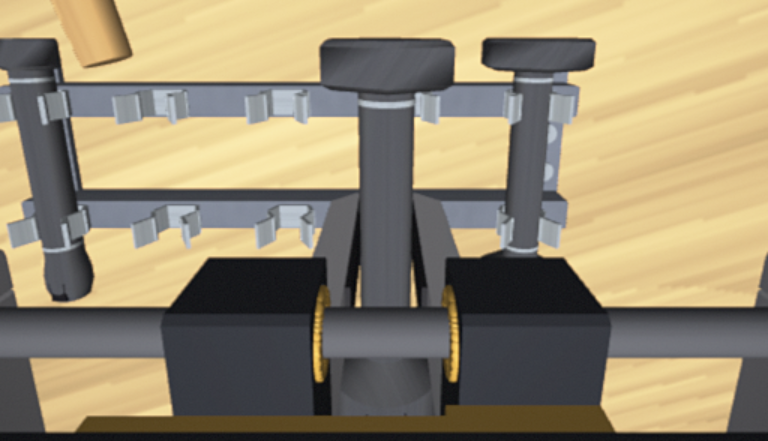

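The picture shows the 43 held level and parallel to the mounted punches, still about 11 mm short of slot c along the row. I'll correct that, lower, and check.

Emit:
{"api": "servo_tool", "payload": {"turn": [[0,0,0],[0,0,0],[0,0,0],[0,0,0],[0,0,0],[0,0,0],[0,0,0]], "travel": [[0,0.0055,0.01],[0.001,0.0055,0.01],[0,0,0.01],[0,0,0.007],[0,0,0],[0,0,0],[0,0,0]], "grip": [-1,-1,-1,-1,-1,-1,-1]}}

```text
time: 7.93
position: [0.5422, 0.3271, 0.0705]
tool_rot: [0.508, 3.1, 0.0]
force: [0.1, 0.6, -6.1]
gripper_width: 0.196
gripper_force: 50.0
```

Run:
```python
from h import *
plan((.5415,.3265,.0225,161.4,6))
im,f,T=cam('wrist'); P=cloud(im,f,T)*1000; F=im['frame']; hs=cv2.cvtColor(F,cv2.COLOR_BGR2HSV)
# held punch line: cap-side shank points near TCP
s=manip.read_state(); p=np.array(s['position'])*1000; a=np.radians(-18.6); X=np.array([np.cos(a),np.sin(a)]); Y=np.array([-X[1],X[0]])
r=(P[...,:2]-p[:2]); x=r@X; y=r@Y
m=(x>-50)&(x<-12)&(abs(y)<14)&(P[...,2]>60)&(P[...,2]<110)
print(m.sum()); 
for lo in (-50,-40,-30,-20):
    k=m&(x>=lo)&(x<lo+10)
    if k.sum()>5: print(lo,y[k].min().round(1),y[k].max().round(1),P[k][:,2].max().round(1))
```

```text
t 7.93 pos [0.5422 0.3271 0.0705] psi 161.38 tilt [ 2.e-04  1.e-04 -1.e+00] q [ 0.43  0.46  1.57 -0.    1.11 -0.81] F [ 0.1  0.6 -6.1] w 18.4 gf 50.0
6 rows: travel [ 0.08 -0.14  8.01] mm  turn z -0.0001
2570
-50 -9.7 10.0 98.5
-40 -9.5 9.9 98.5
-30 -9.6 10.0 98.1
-20 -9.8 9.5 97.7
```

Emit:
{"api": "servo_tool", "payload": {"turn": [[0,0,0],[0,0,0],[0,0,0],[0,0,0],[0,0,0],[0,0,0],[0,0,0],[0,0,0],[0,0,0],[0,0,0],[0,0,0]], "travel": [[0,0,0.008],[0,0,0.008],[0,0,0.006],[0,0,0.006],[0,0,0.006],[0,0,0.006],[0,0,0.005],[0,0,0.004],[0,0,0],[0,0,0],[0,0,0]], "grip": [-1,-1,-1,-1,-1,-1,-1,-1,-1,-1,-1]}}

```text
time: 8.9
position: [0.5421, 0.3265, 0.0223]
tool_rot: [0.507, 3.1, -0.002]
force: [-2.1, -5.3, 6.0]
gripper_width: 0.2
gripper_force: 50.0
```

Emit:
{"api": "servo_tool", "payload": {"turn": [[0,0,0],[0,0,0],[0,0,0]], "travel": [[0,0,0.002],[0,0,0],[0,0,0]], "grip": [-1,-1,-1]}}

```text
time: 9.15
position: [0.5421, 0.3265, 0.0222]
tool_rot: [0.507, 3.099, -0.001]
force: [-4.4, -6.0, 15.3]
gripper_width: 0.2
gripper_force: 50.0
```

Emit:
{"api": "servo_tool", "payload": {"turn": [[0,0,0],[0,0,0],[0,0,0],[0,0,0],[0,0,0],[0,0,0],[0,0,0],[0,0,0],[0,0,0.11],[0,0,0.11],[0,0,0.11],[0,0,0.11],[0,0,0.11],[0,0,0.11],[0,0,0.115],[0,0,0]], "travel": [[0,0,-0.001],[0,0,0],[0,0,0],[0,0,-0.01],[0,0,-0.03],[0,0,-0.03],[0,0,-0.03],[0,0,-0.03],[0,0,-0.02],[0,0,0],[0,0,0],[0,0,0],[0,0,0],[0,0,0],[0,0,0],[0,0,0]], "grip": [-0.15,-0.15,-0.15,-0.15,-0.15,-0.15,-0.15,-0.15,-0.15,-0.15,-0.15,-0.15,-0.15,-0.15,-0.15,-0.15]}}

```text
time: 10.48
position: [0.5423, 0.3277, 0.1709]
tool_rot: [1.644, 2.677, 0.002]
force: [-0.1, -0.2, -0.2]
gripper_width: 0.423
gripper_force: 0.0
```

Run:
```python
from h import *
plan((.455,-.0815,.06,117,13))
im,f,T=cam('top'); P=cloud(im,f,T)*1000
a=np.radians(-18.6); X=np.array([np.cos(a),np.sin(a)]); Y=np.array([-X[1],X[0]])
r=P[...,:2]-[519,264.4]; x=r@X; y=r@Y
for c in (-132,66,132):
    m=(abs(x)<25)&(abs(y-c)<14)&(P[...,2]>35)&(P[...,2]<100); q=P[m]; print(c,m.sum(),y[m].mean().round(1) if m.any() else '',np.percentile(q[:,2],[50,90]).round(1))
```

```text
t 10.48 pos [0.5423 0.3277 0.1709] psi 116.89 tilt [ 7.e-04  9.e-04 -1.e+00] q [ 0.43  0.38  1.43  0.    1.33 -0.04] F [-0.1 -0.2 -0.2] w 39.8 gf 0.0
13 rows: travel [-25.04 -20.23   8.53] mm  turn z -0.0001
-132 84 -133.2 [45.8 49.3]
66 84 63.7 [45.6 49. ]
132 2 124.2 [44.9 47.8]
```

Emit:
{"api": "servo_tool", "payload": {"turn": [[0,0,0],[0,0,0],[0,0,0],[0,0,0],[0,0,0],[0,0,0],[0,0,0],[0,0,0],[0,0,0],[0,0,0],[0,0,0],[0,0,0],[0,0,0],[0,0,0],[0,0,0],[0,0,0]], "travel": [[-0.025,-0.0202,0],[-0.025,-0.0202,0],[-0.025,-0.0202,0],[-0.025,-0.0202,0],[-0.025,-0.0202,0],[-0.025,-0.0202,0.008],[-0.025,-0.0202,0.012],[-0.025,-0.0202,0.015],[-0.025,-0.0202,0.015],[-0.025,-0.0202,0.015],[-0.025,-0.0202,0.015],[-0.025,-0.0202,0.015],[-0.0255,-0.0202,0.015],[0,0,0],[0,0,0],[0,0,0]], "grip": [0,0,0,0,0,0,0,0,0,0,0,0,0,0,0,0]}}

```text
time: 11.87
position: [0.4564, -0.0818, 0.0609]
tool_rot: [1.641, 2.678, 0.002]
force: [-0.5, 0.6, 0.3]
gripper_width: 0.499
gripper_force: 0.0
```

Run:
```python
from h import *
plan((.455,-.0815,.004,117,5))
```

```text
t 11.87 pos [ 0.4564 -0.0818  0.0609] psi 117.02 tilt [ 1.e-03  5.e-04 -1.e+00] q [-0.33  0.25  1.95  0.    0.94 -0.8 ] F [-0.5  0.6  0.3] w 46.9 gf 0.0
5 rows: travel [ 0.17 -0.22 11.37] mm  turn z 0.0001
```

Emit:
{"api": "servo_tool", "payload": {"turn": [[0,0,0],[0,0,0],[0,0,0],[0,0,0],[0,0,0],[0,0,0],[0,0,0],[0,0,0],[0,0,0],[0,0,0],[0,0,0],[0,0,0]], "travel": [[0.001,-0.001,0.012],[0,0,0.012],[0,0,0.012],[0,0,0.011],[0,0,0.01],[0,0,0],[0,0,0],[0,0,0],[0,0,0],[0,0,0],[0,0,0],[0,0,0]], "grip": [0,0,0,0,0,0,0,-1,-1,-1,-1,-1]}}

```text
time: 12.87
position: [0.4548, -0.0816, 0.0039]
tool_rot: [1.642, 2.677, 0.001]
force: [-1.0, 0.3, 2.5]
gripper_width: 0.203
gripper_force: 50.0
```

Run:
```python
from h import *
plan((.455,-.0815,.14,161.4,7),(.519,.2644,.14,161.4,11),(.519,.2644,.07,161.4,5))
```

```text
t 12.87 pos [ 0.4548 -0.0816  0.0039] psi 116.97 tilt [ 0.0011  0.     -1.    ] q [-0.33  0.32  2.03  0.    0.79 -0.8 ] F [-1.   0.3  2.5] w 19.1 gf 50.0
7 rows: travel [  0.     0.03 -19.45] mm  turn z -0.1108
11 rows: travel [ 4.52 31.66 -0.  ] mm  turn z -0.0
5 rows: travel [ 0.  0. 14.] mm  turn z -0.0
```

Emit:
{"api": "servo_tool", "payload": {"turn": [[0,0,0],[0,0,-0.111],[0,0,-0.111],[0,0,-0.111],[0,0,-0.111],[0,0,-0.111],[0,0,-0.111],[0,0,-0.111],[0,0,0],[0,0,0],[0,0,0],[0,0,0],[0,0,0],[0,0,0],[0,0,0],[0,0,0],[0,0,0],[0,0,0],[0,0,0],[0,0,0]], "travel": [[0,0,-0.017],[0,0,-0.02],[0,0,-0.02],[0,0,-0.02],[0,0,-0.02],[0,0,-0.02],[0,0,-0.02],[0,0,0],[0.0045,0.0317,0],[0.0045,0.0317,0],[0.0045,0.0317,0],[0.0045,0.0317,0],[0.0045,0.0317,0],[0.0045,0.0317,0],[0.0045,0.0317,0],[0.0045,0.0317,0],[0.0045,0.0317,0],[0.0045,0.0317,0],[0.0045,0.0317,0],[0,0,0]], "grip": [-1,-1,-1,-1,-1,-1,-1,-1,-1,-1,-1,-1,-1,-1,-1,-1,-1,-1,-1,-1]}}

```text
time: 14.53
position: [0.5187, 0.2706, 0.1394]
tool_rot: [-0.5, -3.101, -0.007]
force: [0.7, 0.2, -4.8]
gripper_width: 0.201
gripper_force: 50.0
```

Emit:
{"api": "servo_tool", "payload": {"turn": [[0,0,0],[0,0,0],[0,0,0],[0,0,0],[0,0,0],[0,0,0]], "travel": [[0,0,0.02],[0,0,0.02],[0,0,0.02],[0,0,0.007],[0,0,0],[0,0,0]], "grip": [-1,-1,-1,-1,-1,-1]}}

```text
time: 15.03
position: [0.5179, 0.2644, 0.0732]
tool_rot: [-0.505, -3.1, 0.001]
force: [1.3, 0.4, -4.4]
gripper_width: 0.199
gripper_force: 50.0
```

```bash
cat > held.py <<'E'
from h import *
def held():
    im,f,T=cam('wrist'); P=cloud(im,f,T)*1000
    p=np.array(manip.read_state()['position'])*1000; a=np.radians(-18.6); X=np.array([np.cos(a),np.sin(a)]); Y=np.array([-X[1],X[0]])
    r=(P[...,:2]-p[:2]); x=r@X; y=r@Y
    m=(x>-50)&(x<-12)&(abs(y)<14)&(abs(P[...,2]-p[2]-20)<22)
    for lo in (-50,-40,-30,-20):
        k=m&(x>=lo)&(x<lo+10)
        if k.sum()>5: print(lo,y[k].min().round(1),y[k].max().round(1),P[k][:,2].max().round(1))
E
python3 - <<'E'
from held import *
plan((.519,.2644,.0239,161.4,8)); held()
E
```

```text
t 15.03 pos [0.5179 0.2644 0.0732] psi 161.48 tilt [-1.1e-03 -4.0e-04 -1.0e+00] q [ 0.35  0.39  1.69  0.    1.07 -0.9 ] F [ 1.3  0.4 -4.4] w 18.8 gf 50.0
8 rows: travel [-0.14  0.05  6.17] mm  turn z 0.0002
-50 -10.5 9.4 100.2
-40 -10.7 8.9 99.1
-30 -10.2 9.1 99.0
-20 -10.3 9.3 98.9
```

Emit:
{"api": "servo_tool", "payload": {"turn": [[0,0,0],[0,0,0],[0,0,0],[0,0,0],[0,0,0],[0,0,0],[0,0,0],[0,0,0],[0,0,0],[0,0,0],[0,0,0]], "travel": [[-0.001,0,0.008],[0,0,0.008],[0,0,0.006],[0,0,0.006],[0,0,0.006],[0,0,0.006],[0,0,0.006],[0,0,0.005],[0,0,0],[0,0,0],[0,0,0]], "grip": [-1,-1,-1,-1,-1,-1,-1,-1,-1,-1,-1]}}

```text
time: 16.0
position: [0.5196, 0.2642, 0.0237]
tool_rot: [0.504, 3.099, -0.0]
force: [-1.6, -1.8, 7.6]
gripper_width: 0.198
gripper_force: 50.0
```

Emit:
{"api": "servo_tool", "payload": {"turn": [[0,0,0],[0,0,0],[0,0,0]], "travel": [[0,0,0.002],[0,0,0],[0,0,0]], "grip": [-1,-1,-1]}}

```text
time: 16.25
position: [0.5196, 0.2642, 0.0236]
tool_rot: [0.504, 3.099, 0.0]
force: [-4.9, -3.2, 18.7]
gripper_width: 0.2
gripper_force: 50.0
```

Emit:
{"api": "servo_tool", "payload": {"turn": [[0,0,0],[0,0,0],[0,0,0],[0,0,0],[0,0,0],[0,0,0],[0,0,0],[0,0,0],[0,0,-0.107],[0,0,0],[0,0,0]], "travel": [[0,0,-0.002],[0,0,0],[0,0,0],[0,0,-0.01],[0,0,-0.03],[0,0,-0.03],[0,0,-0.03],[0,0,-0.03],[0,0,0],[0,0,0],[0,0,0]], "grip": [-0.15,-0.15,-0.15,-0.15,-0.15,-0.15,-0.15,-0.15,-0.15,-0.15,-0.15]}}

```text
time: 17.17
position: [0.5187, 0.2645, 0.1525]
tool_rot: [-0.342, -3.123, -0.0]
force: [-0.2, -0.0, 0.4]
gripper_width: 0.427
gripper_force: 0.0
```

```bash
cat > seat.py <<'E'
from h import *
im,f,T=cam('top'); P=cloud(im,f,T)*1000
a=np.radians(-18.6); X=np.array([np.cos(a),np.sin(a)]); Y=np.array([-X[1],X[0]])
r=P[...,:2]-[519,264.4]; x=r@X; y=r@Y
for c in (-132,-66,0,66,132):
    m=(abs(x)<25)&(abs(y-c)<14)&(P[...,2]>35)&(P[...,2]<100); q=P[m]; print(c,m.sum(),y[m].mean().round(1),np.percentile(q[:,2],[50,90]).round(1)) if m.any() else 0
E
python3 - <<'E'
from h import *
plan((.651,-.276,.06,167.6,16)); import seat
E
```

```text
t 17.17 pos [0.5187 0.2645 0.1525] psi 167.5 tilt [-2.e-04  1.e-04 -1.e+00] q [ 0.35  0.32  1.58  0.    1.25 -1.  ] F [-0.2 -0.   0.4] w 40.1 gf 0.0
16 rows: travel [-15.38 -31.19   5.78] mm  turn z -0.0001
-132 87 -133.1 [46.  50.4]
0 5 2.2 [45.7 46.3]
```

Emit:
{"api": "servo_tool", "payload": {"turn": [[0,0,0],[0,0,0],[0,0,0],[0,0,0],[0,0,0],[0,0,0],[0,0,0],[0,0,0],[0,0,0],[0,0,0],[0,0,0],[0,0,0],[0,0,0],[0,0,0],[0,0,0],[0,0,0],[0,0,0],[0,0,0],[0,0,0]], "travel": [[-0.0154,-0.0312,0],[-0.0154,-0.0312,0],[-0.0154,-0.0312,0],[-0.0154,-0.0312,0],[-0.0154,-0.0312,0],[-0.0154,-0.0312,0],[-0.0154,-0.0312,0],[-0.0154,-0.0312,0],[-0.0154,-0.0312,0],[-0.0154,-0.0312,0],[-0.0154,-0.0312,0],[-0.0154,-0.0312,0],[-0.0154,-0.0312,0.02],[-0.0154,-0.0312,0.024],[-0.0154,-0.0312,0.024],[-0.0154,-0.0312,0.024],[0,0,0],[0,0,0],[0,0,0]], "grip": [0,0,0,0,0,0,0,0,0,0,0,0,0,0,0,0,0,0,0]}}

```text
time: 18.8
position: [0.6517, -0.2736, 0.0602]
tool_rot: [-0.34, -3.12, -0.003]
force: [1.5, 0.6, -0.3]
gripper_width: 0.496
gripper_force: 0.0
```

Run:
```python
from h import *
plan((.651,-.276,.003,167.6,5)); import seat
```

```text
t 18.8 pos [ 0.6517 -0.2736  0.0602] psi 167.55 tilt [-0.0024  0.0022 -1.    ] q [-0.5   0.57  1.4   0.    1.18 -1.85] F [ 1.5  0.6 -0.3] w 46.6 gf 0.0
5 rows: travel [ 0.03 -0.5  11.43] mm  turn z -0.0002
-132 86 -133.1 [45.6 48.7]
0 86 -1.8 [45.7 49.4]
66 86 63.8 [45.4 49.1]
132 88 129.3 [45.9 49.6]
```

Both placed punches sit at the same height as the mounted ones. Now the 29.

Emit:
{"api": "servo_tool", "payload": {"turn": [[0,0,0],[0,0,0],[0,0,0],[0,0,0],[0,0,0],[0,0,0],[0,0,0],[0,0,0],[0,0,0],[0,0,0],[0,0,0],[0,0,0]], "travel": [[0,-0.001,0.012],[0,0,0.012],[0,0,0.012],[0,0,0.011],[0,0,0.01],[0,0,0],[0,0,0],[0,0,0],[0,0,0],[0,0,0],[0,0,0],[0,0,0]], "grip": [0,0,0,0,0,0,0,-1,-1,-1,-1,-1]}}

```text
time: 19.85
position: [0.6524, -0.2771, 0.0055]
tool_rot: [0.337, 3.122, -0.005]
force: [-1.3, -2.6, 1.7]
gripper_width: 0.203
gripper_force: 50.0
```

Run:
```python
from h import *
plan((.651,-.276,.16,-18.6,28),(.5053,.1996,.16,-18.6,16))
```

```text
t 19.85 pos [ 0.6524 -0.2771  0.0055] psi 167.67 tilt [ 7.e-04 -3.e-03 -1.e+00] q [-0.5   0.62  1.45 -0.    1.07 -1.85] F [-1.3 -2.6  1.7] w 19.1 gf 50.0
28 rows: travel [ 0.06  0.03 -5.52] mm  turn z -0.1083
16 rows: travel [-18.11 -25.27  -0.  ] mm  turn z -0.0
```

Emit:
{"api": "servo_tool", "payload": {"turn": [[0,0,0],[0,0,0],[0,0,0],[0,0,0],[0,0,0.116],[0,0,0.116],[0,0,0.116],[0,0,0.116],[0,0,0.116],[0,0,0.116],[0,0,0.116],[0,0,0.116],[0,0,0.116],[0,0,0.116],[0,0,0.116],[0,0,0.116],[0,0,0.116],[0,0,0.116],[0,0,0.116],[0,0,0.116]], "travel": [[0,0,-0.015],[0,0,-0.03],[0,0,-0.03],[0,0,-0.03],[0,0,-0.03],[0,0,-0.02],[0,0,0],[0,0,0],[0,0,0],[0,0,0],[0,0,0],[0,0,0],[0,0,0],[0,0,0],[0,0,0],[0,0,0],[0,0,0],[0,0,0],[0,0,0],[0,0,0]], "grip": [-1,-1,-1,-1,-1,-1,-1,-1,-1,-1,-1,-1,-1,-1,-1,-1,-1,-1,-1,-1]}}

```text
time: 21.52
position: [0.6515, -0.2747, 0.1581]
tool_rot: [-2.705, -1.592, 0.001]
force: [-0.7, 0.4, -3.9]
gripper_width: 0.198
gripper_force: 50.0
```

Emit:
{"api": "servo_tool", "payload": {"turn": [[0,0,0.116],[0,0,0.116],[0,0,0.116],[0,0,0.116],[0,0,0.116],[0,0,0.116],[0,0,0.116],[0,0,0.116],[0,0,0.116],[0,0,0.116],[0,0,0.116],[0,0,0.116],[0,0,0],[0,0,0],[0,0,0]], "travel": [[0,0,0],[0,0,0],[0,0,0],[0,0,0],[0,0,0],[0,0,0],[0,0,0],[0,0,0],[0,0,0],[0,0,0],[0,0,0],[0,0,0],[0,0,0],[0,0,0],[0,0,0]], "grip": [-1,-1,-1,-1,-1,-1,-1,-1,-1,-1,-1,-1,-1,-1,-1]}}

```text
time: 22.77
position: [0.6519, -0.2751, 0.1588]
tool_rot: [-3.101, 0.5, 0.002]
force: [-0.1, 0.3, -3.8]
gripper_width: 0.2
gripper_force: 50.0
```

Run:
```python
from h import *
plan((.5032,.2003,.14,-18.6,16))
```

```text
t 22.77 pos [ 0.6519 -0.2751  0.1588] psi -18.32 tilt [-0.0011  0.001  -1.    ] q [-0.5   0.5   1.26  0.    1.38  1.39] F [-0.1  0.3 -3.8] w 18.8 gf 50.0
16 rows: travel [-18.16 -25.29   1.17] mm  turn z 0.0003
```

Emit:
{"api": "servo_tool", "payload": {"turn": [[0,0,0.005],[0,0,0],[0,0,0],[0,0,0],[0,0,0],[0,0,0],[0,0,0],[0,0,0],[0,0,0],[0,0,0],[0,0,0],[0,0,0],[0,0,0],[0,0,0],[0,0,0],[0,0,0],[0,0,0],[0,0,0],[0,0,0],[0,0,0]], "travel": [[-0.018,-0.0253,0],[-0.018,-0.0253,0],[-0.018,-0.0253,0],[-0.018,-0.0253,0],[-0.018,-0.0253,0],[-0.018,-0.0253,0],[-0.018,-0.0253,0],[-0.018,-0.0253,0],[-0.018,-0.0253,0],[-0.018,-0.0253,0],[-0.018,-0.0253,0],[-0.018,-0.0253,0],[-0.018,-0.0253,0],[-0.018,-0.0253,0],[-0.018,-0.0253,0],[-0.018,-0.0253,0],[0,0,0.025],[0,0,0.025],[0,0,0],[0,0,0]], "grip": [-1,-1,-1,-1,-1,-1,-1,-1,-1,-1,-1,-1,-1,-1,-1,-1,-1,-1,-1,-1]}}

```text
time: 24.43
position: [0.5081, 0.2003, 0.1087]
tool_rot: [3.099, -0.509, -0.005]
force: [-0.0, 0.6, -3.4]
gripper_width: 0.197
gripper_force: 50.0
```

Run:
```python
from h import *
plan((.5032,.2003,.08,-18.6,4))
im,f,T=cam('wrist'); cv2.imwrite('pics/w5.png',im['frame'])
im,f,T=cam('side'); cv2.imwrite('pics/s5.png',cv2.resize(im['frame'][80:240,120:300],None,fx=4,fy=3.7))
```

```text
t 24.43 pos [0.5081 0.2003 0.1087] psi -18.67 tilt [-3.4e-03 -7.0e-04 -1.0e+00] q [0.25 0.31 1.71 0.   1.12 2.14] F [-0.   0.6 -3.4] w 18.5 gf 50.0
4 rows: travel [-1.17  0.39  7.17] mm  turn z -0.0003
```

View pics/w5.png

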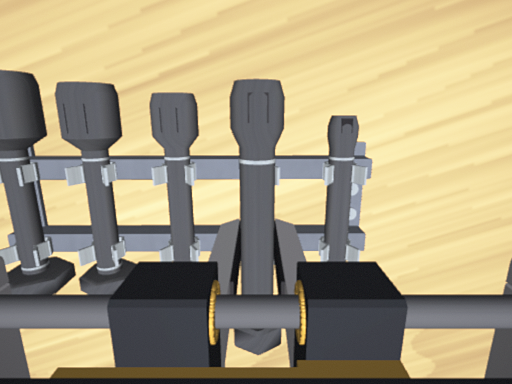

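View pics/s5.png

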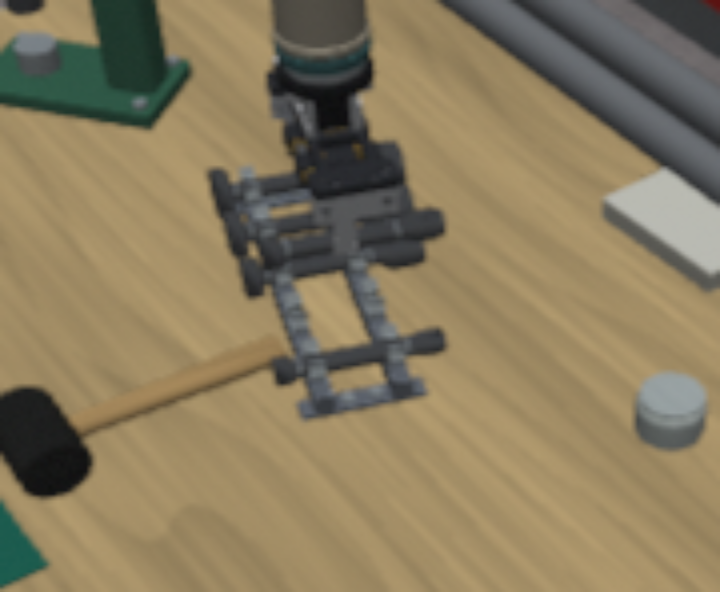

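The wrist view shows the 29 at (258,170), level and parallel, with its cutter up like the four clipped ones. The side view shows the mallet handle tip close to the near side of the 24's cap, at about (275,350) in that crop.

Emit:
{"api": "servo_tool", "payload": {"turn": [[0,0,0],[0,0,0],[0,0,0],[0,0,0],[0,0,0],[0,0,0]], "travel": [[-0.002,0,0.009],[-0.002,0,0.009],[0,0,0.009],[0,0,0],[0,0,0],[0,0,0]], "grip": [-1,-1,-1,-1,-1,-1]}}

```text
time: 25.03
position: [0.5059, 0.2016, 0.0825]
tool_rot: [-3.1, 0.512, -0.0]
force: [-0.1, -0.5, -4.3]
gripper_width: 0.199
gripper_force: 50.0
```

Run:
```python
from h import *
plan((.5032,.2003,.029,-18.6,8))
im,f,T=cam('wrist'); P=cloud(im,f,T)*1000
p=np.array(manip.read_state()['position'])*1000; a=np.radians(-18.6); X=np.array([np.cos(a),np.sin(a)]); Y=np.array([-X[1],X[0]])
r=(P[...,:2]-p[:2]); x=r@X; y=r@Y
m=(x<110)&(x>12)&(abs(y)<20)&(abs(P[...,2]-p[2]-15)<22)
for lo in range(10,110,10):
    k=m&(x>=lo)&(x<lo+10)
    if k.sum()>5: print(lo,y[k].min().round(1),y[k].max().round(1),P[k][:,2].max().round(1))
print('front',x[m].max())
```

```text
t 25.03 pos [0.5059 0.2016 0.0825] psi -18.75 tilt [ 2.e-04  1.e-04 -1.e+00] q [0.25 0.33 1.76 0.   1.06 2.15] F [-0.1 -0.5 -4.3] w 18.7 gf 50.0
8 rows: travel [-0.26  0.27  6.68] mm  turn z -0.0003
10 -9.1 10.4 103.3
20 -9.6 10.4 103.3
30 -9.5 10.1 103.0
40 -9.4 10.4 103.0
50 -11.8 12.1 105.2
60 -13.9 14.3 107.8
70 -13.7 14.7 107.7
80 -13.5 14.4 107.7
front 87.85629799627125
```

Emit:
{"api": "servo_tool", "payload": {"turn": [[0,0,0],[0,0,0],[0,0,0],[0,0,0],[0,0,0],[0,0,0],[0,0,0],[0,0,0],[0,0,0],[0,0,0],[0,0,0],[0,0,0]], "travel": [[-0.001,0.002,0.008],[0,0,0.008],[0,0,0.006],[0,0,0.006],[0,0,0.006],[0,0,0.006],[0,0,0.006],[0,0,0.005],[0,0,0.004],[0,0,0],[0,0,0],[0,0,0]], "grip": [-1,-1,-1,-1,-1,-1,-1,-1,-1,-1,-1,-1]}}

```text
time: 26.08
position: [0.5046, 0.1997, 0.0286]
tool_rot: [3.099, -0.511, 0.002]
force: [-1.1, -3.9, 7.1]
gripper_width: 0.198
gripper_force: 50.0
```

Emit:
{"api": "servo_tool", "payload": {"turn": [[0,0,0],[0,0,0],[0,0,0]], "travel": [[0,0,0.001],[0,0,0],[0,0,0]], "grip": [-1,-1,-1]}}

```text
time: 26.33
position: [0.5046, 0.1996, 0.0286]
tool_rot: [3.099, -0.511, 0.003]
force: [-3.3, -3.4, 14.3]
gripper_width: 0.201
gripper_force: 50.0
```

Bottomed out. Release, lift, and move back towards the robot for a clear view.

Emit:
{"api": "servo_tool", "payload": {"turn": [[0,0,0],[0,0,0],[0,0,0],[0,0,0],[0,0,0],[0,0,0],[0,0,0],[0,0,0],[0,0,0],[0,0,0],[0,0,0],[0,0,0],[0,0,0],[0,0,0],[0,0,0],[0,0,0],[0,0,0]], "travel": [[0,0,-0.001],[0,0,0],[0,0,0],[0,0,-0.01],[0,0,-0.03],[0,0,-0.03],[0,0,-0.03],[0,0,-0.03],[0,0,-0.03],[0,0.03,0],[0,0.03,0],[0,0.03,0],[0,0.03,0],[0,0.03,0],[0,0.03,0],[0,0.03,0],[0,0,0]], "grip": [-0.15,-0.15,-0.15,-0.15,-0.15,-0.15,-0.15,-0.15,-0.15,-0.15,-0.15,-0.15,-0.15,-0.15,-0.15,-0.15,-0.15]}}

```text
time: 27.75
position: [0.435, -0.0025, 0.1879]
tool_rot: [3.096, -0.517, -0.0]
force: [0.1, 0.3, -0.3]
gripper_width: 0.424
gripper_force: 0.0
```

Run:
```python
from h import *
plan(); import seat
from seat import x,y,P,im
# cap (-x) and cutter (+x) end heights and shank end levels
for c in (-132,-66,0,66,132):
    for lo,hi in ((-24,-8),(8,24)):
        m=(x>lo)&(x<hi)&(abs(y-c+2)<10)&(P[...,2]>35); print(c,lo,y[m].mean().round(1),np.percentile(P[m][:,2],80).round(1),end=' | ')
    m=(abs(y-c+2)<28)&(abs(y-c+2)<14)&(P[...,2]>20)&(x>-110)&(x<140); print('x ext',x[m].min().round(),x[m].max().round())
cv2.imwrite('pics/t6.png',cv2.resize(im['frame'][120:320,100:400],None,fx=2.6,fy=2.6))
```

```text
t 27.75 pos [ 0.435  -0.0025  0.1879] psi -18.98 tilt [-6.0e-04 -2.5e-03 -1.0e+00] q [-0.16  0.08  1.81 -0.    1.26  1.74] F [ 0.1  0.3 -0.3] w 39.8 gf 0.0
-132 62 -131.1 [46.4 50. ]
-66 86 -67.2 [45.4 49. ]
0 87 -1.8 [44.8 48.6]
66 87 63.9 [45.  49.3]
132 88 129.2 [44.7 49.6]
-132 -24 -133.7 48.8 | -132 8 -129.3 50.4 | x ext -109.0 79.0
-66 -24 -68.1 49.0 | -66 8 -68.0 46.8 | x ext -61.0 94.0
0 -24 -3.1 48.5 | 0 8 -1.8 48.1 | x ext -68.0 95.0
66 -24 63.7 47.9 | 66 8 63.8 47.0 | x ext -69.0 103.0
132 -24 128.8 48.5 | 132 8 129.3 47.4 | x ext -69.0 111.0
```

View pics/t6.png

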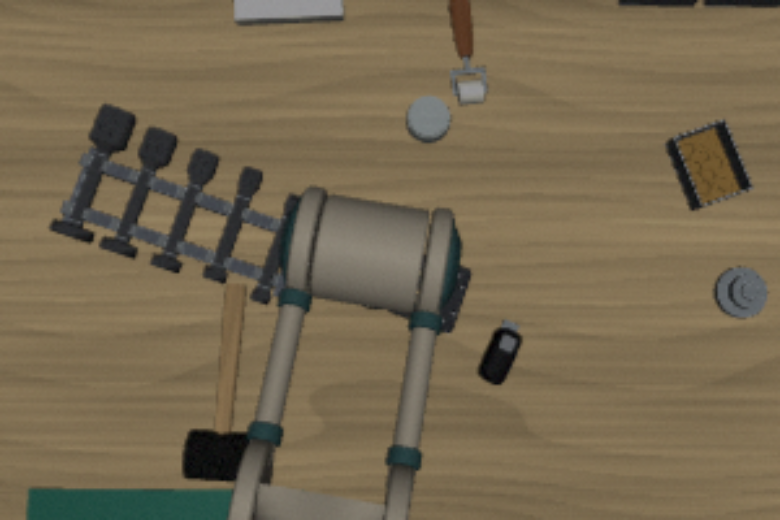

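The top view shows all five punches in size order with their cutters up, at matching heights, and the other objects still in place. The 29 sits about 7.5 mm off centre across the rail (12 mm allowed), which keeps it clear of the mallet handle.

```bash
python3 -c "
from cell import manip
print(manip.hand_in())"
```

```text
the job is handed in; nothing more can be done
None
```

The 29, 36 and 43 mm punches are pressed home in the clip rail in size order, cutters the same way as the mounted two, and the job was handed in at about 28 s; no verdict was returned.

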